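Brush out the sander's dust cup and rest the brush on the sloping rack

ROBOT

A 6-joint arm with a two-finger parallel gripper is mounted at the origin on the work surface. World frame = base frame: x ahead of the robot, y to its left, z up, the work surface at z = 0. Lengths are in m, angles in rad, forces in N, time in s.
With the tool pointing down it reaches from about 0.35 to 0.775 m from the base axis. Payload 5.5 kg.
Tool frame: the origin (TCP) lies midway between the tips of the shut fingers; the grasp point (between the pads) lies grasp_offset behind it (grasp_offset is the distance from the TCP to the grasp point, in m); z points along the fingers, y is the line along which they close (so a half turn about z gives the same grasp; the last joint's range is limited). The gripper opens to 85 mm and grips with 20 to 120 N. Pads are 22 mm wide; open, the fingers measure 114 mm over their backs; the gripper's body (76 mm by 85 mm) begins 54 mm behind the grasp point. The pads swing forward as they close: fully open they stand 13 mm farther back than shut.
Start: joints at [-1.263, 0.313, 0.046, 1.304, 0, 1.431], TCP at [0.249, -0.518, 0.231] pointing down, gripper open.
Joint ranges: [-2.76, 2.76], [-0.86, 1.69], [-1.03, 1.26], [-2.2, 2.34], [-1.47, 1.5], [-3.14, 3.14]. Speed limits (rad/s): [2.57, 2.57, 3.14, 3.14, 3.14, 3.14].

INTERFACE

Orientations are given as a unit quaternion [w, x, y, z].
In Python, from workcell import * gives the robot as it stands.
- The arm moves only by the tool step_arm, never from a script. Its argument "deltas" is a list of rows, each a list of 7 numbers: the shift along the world's x, y, z in mm, then the turn, a rotation vector about the world's x, y, z in degrees, then the gripper's target within -1 to 1 (fully open at 1, half-way at 0, shut at -1). A call has 1 to 5 rows; each row shifts and turns the commanded pose from where the row before left it; what a row does not reach is not made up. A row lasts 1/10 s, in which the tool goes at most 50 mm and 8.59 degrees, less where a joint would pass 70% of its speed; a pose out of reach is approached as far as the arm can. A call is refused whole if a number of a shift passes 50 or a number of a turn 8.59, either way. A call with a gripper value outside its range is refused whole. The fingers move at their own pace and stop on an object; "newtons" is the grip in N (left out, the last holds). Time passes only in rows, so rows that do not move let the fingers close. It gives the time, the measured TCP pose, the force, the opening and the grip force at its end, in the units of the state.
- get_state(): the state, without advancing time (a new reading comes with each control period).
- read_camera(name): name is "scene" or "top" or "wrist"; returns a dict with "image" (400x640x3 uint8, red, green, blue), "z_map" (400x640 float32, m along the optical axis (not along the pixel's ray), 0 where there is no reading), "K" (3x3 intrinsics, pixels), "dist_coeffs" ([k1, k2, p1, p2, k3] as OpenCV has them; the pictures are not rectified), "world_from_camera" (4x4, takes a point from camera to world coordinates). Camera axes: x right, y down, z forward; pixel columns grow to the right and rows downward; lengths in m; the calibration is good to about 2 mm. A picture is of the moment at which its call begins.
- hand_in(): hands the job in; it is judged then, once.
The state is a dict: "clock": time; "joint_pos": joint angles; "qvel": joint speeds; "tau": joint torques, N m; "tcp_pos": TCP position; "orientation": TCP orientation; "wrist_force": force on the tool from outside, world axes, zero at the start; "ft_torque": the same for the moment, N m; "finger_gap": finger opening in m; "grip_force": force on a finger pad.
Only numpy, scipy, OpenCV 4.12 (cv2) and the standard library are available. Lean on these libraries where they do the work, as an engineer would, in place of code of your own. Each camera call takes 0.05 s, during which the arm holds its last target. There are 200 camera calls.

TASK

Brush the dust out of the sander's open dust cup with the long round brush that lies on the bench: push the bristles down the slanting cup to its bottom, draw them back up until only their end is still inside, and then do that once more before taking the brush out. Afterwards lay the brush in the free middle slot of the sloping tool rack, with its slim handle down in the notches of both rails, the butt at the high end like the handles of the two tools beside it, and the bristles hanging clear below the low rail. Let go of it there, and do not shift the loose things round about.

Things in the scene. Friction and masses are not known exactly. Their poses are not given: they have to be found in the camera images.
- brush: Long round brush, 270 mm, 80 g, lying level, axis 19 mm above the bench. Origin on its axis near the balance point, in the slim wooden handle; x along the axis to the bristle tip. Rigid black bristle head, diameter 38, x = +70 to +150 mm; thin ferrule +57 to +70; handle, 16 mm square, +58 to -100; hexagonal butt, 38 across flats (44 corners), -100 to -120. Tip points roughly to the robot's right.
- brush_tip (a point): The bristle tip, on the brush's axis at x = +150 mm of the brush.
- sander: Grey palm sander standing on its 125 mm round pad, 155 mm tall, held fast. Origin: on the bench below the middle of the dust cup's mouth; x horizontal, the way the mouth of the cup faces, roughly to the robot's left (z up). The axis of the sander's round body (up to 50 mm radius) is at x = -150 mm.
- dust_cup: Grey round plastic cup fixed to the sander's back, open at its upper end, slanting up 32 degrees from level, away from the sander. Origin: centre of its inner floor, 85 mm above the bench; z along its axis out of the mouth. Inside 90 mm deep, inner diameter 48 mm at the floor, 52 mm from 25 mm up to the mouth; outer diameter 60 mm.
- rack: Fixed plywood tool rack, 130 x 262 mm on the bench, two notched rails, the high one to the robot's left. Origin on the bench below the middle of the free slot; x level, towards the high rail; y along the rails; z up. A flat file and a chisel are clipped in the outer slots, 80 mm to either side, blades down the slope; they are up to 26 mm wide and rise to 11 mm above the slot's z = 0.
- slot: The rack's free middle slot. Origin: where the axis of the resting handle passes midway between the rails, 110 mm above the bench; x up the slope (25 degrees) to the high rail, y along the rails, z square to the slope. Rails 8 mm thick at x = -46 and +46 mm, open space between. Notches 26 mm wide (y), floor at z = -8 mm, sides up to z = +8 mm.
- end_cap: The dust cup's round grey cap, taken off, 62 mm across, 20 mm high, lying loose on the bench. Origin under its centre. Leave it.
- tape_measure: Black tape measure 70 x 38 x 66 mm, standing loose. Origin under its centre. Leave it.
- sanding_discs: Stack of brown sanding discs, 125 mm across, 14 mm high, loose. Origin under its centre. Leave it.
- glue_bottle: White glue bottle, 62 mm across, 190 mm tall, loose. Origin under its centre. Leave it.
- offcut: Loose wood offcut 150 x 60 x 28 mm. Origin under its centre. Leave it.
- pencil_can: Steel can with pencils, 76 mm across, 95 mm tall (pencils to 170 mm), loose. Origin under its centre. Leave it.

How it is judged:
On the way, in this order (a step that is already met when the one before it is completed fails the run):
1. the bristles are at the bottom of the dust cup (tip within 20 mm of its floor) (x of brush_tip in the frame of dust_cup between -0.026 and 0.026 m and y of brush_tip in the frame of dust_cup between -0.026 and 0.026 m and z of brush_tip in the frame of dust_cup between -0.006 and 0.02 m), for 0.1 s.
2. they are drawn back up to the mouth (tip more than 60 mm from the floor) (z of brush_tip in the frame of dust_cup above 0.06 m), for 0.1 s.
3. they are at the bottom a second time (all of step 1), for 0.1 s.
4. they are drawn up to the mouth again (z of brush_tip in the frame of dust_cup above 0.06 m), for 0.1 s.
At the end, for the whole second after the job is handed in: The brush lies let go and still in the middle slot, handle in both notches (10 mm sideways, 6 mm in height, 7 degrees), bristle end down the slope, its origin at most 18 mm up and 45 mm down the slope from the slot's middle, so bristles and butt are clear of the rails (x of brush in the frame of slot between -0.045 and 0.018 m and y of brush in the frame of slot between -0.01 and 0.01 m and z of brush in the frame of slot between -0.006 and 0.006 m and angle between the x axis of brush and the x axis of slot, either way round below 0.12 rad and x of brush_tip in the frame of slot below -0.1 m and linear speed of brush below 0.02 m/s and angular speed of brush below 0.2 rad/s and contact force between the fingers and brush below 0.1 N); the robot touches nothing.
It fails at once if one of the other things on the bench is shifted by more than 30 mm (distance of any of end_cap, tape_measure, sanding_discs, glue_bottle, offcut, pencil_can from where it was at the start of the episode above 0.03 m).
It also fails if it takes over 70 s, if anything falls off the work surface, if the arm or the gripper's body presses on something with over 40 N, if the wrist force passes 120 N, or if a joint passes its speed limit or range.

## Working session

There is one attempt and no reset: what is moved stays moved. The work goes in short steps, Python scripts to look and compute and a tool call to move; the robot and the scene stay as the last step left them, time stands still between calls to the robot, and variables do not carry over. Pictures are saved under pics/ and viewed, at most 10 in all, crops included, and the job is handed in when it is done.

Besides the shell and the picture viewer there is one more tool, called after ">>>" as name(argument=value, ...) on one line, values as JSON. step_arm: Moves the arm, as the interface text tells. Its arguments: {"type":"object","properties":{"deltas":{"type":"array","items":{"type":"array","items":{"type":"number"}}},"newtons":{"type":"number"}},"required":["deltas"]}

```bash
mkdir -p pics; ls; cat > h.py <<'E'
from workcell import *
import numpy as np, cv2
def cam(n):
    c=read_camera(n); return c
def pts(c):
    h,w=c["z_map"].shape
    u,v=np.meshgrid(np.arange(w),np.arange(h))
    p=cv2.undistortPoints(np.stack([u,v],-1).reshape(-1,1,2).astype(float),c["K"],np.array(c["dist_coeffs"],float)).reshape(h,w,2)
    z=c["z_map"]; P=np.dstack([p[...,0]*z,p[...,1]*z,z])
    T=np.array(c["world_from_camera"]); W=P@T[:3,:3].T+T[:3,3]; W[z==0]=np.nan
    return W
E
python3 - <<'E'
from h import *
import pickle
for n in("scene","top"):
    c=cam(n); cv2.imwrite(f"pics/{n}0.png",c["image"][...,::-1]); pickle.dump({k:c[k] for k in c},open(n+".pkl","wb"))
    print(n,np.round(c["world_from_camera"],3))
s=get_state();print(s)
E
```

```text
pics
scene [[-0.61   0.671 -0.421  1.121]
 [ 0.792  0.52  -0.319  0.326]
 [ 0.005 -0.528 -0.849  1.15 ]
 [ 0.     0.     0.     1.   ]]
top [[ 1.00e-03 -9.98e-01  6.00e-02  4.67e-01]
 [-1.00e+00 -1.00e-03  3.00e-03 -7.70e-02]
 [-2.00e-03 -6.00e-02 -9.98e-01  1.80e+00]
 [ 0.00e+00  0.00e+00  0.00e+00  1.00e+00]]
{'clock': 0.1, 'joint_pos': array([-1.26261678e+00,  3.13913813e-01,  4.51091792e-02,  1.30360401e+00,
        3.15429957e-05,  1.43115570e+00]), 'qvel': array([-1.39478981e-03,  7.31450427e-05,  2.05433521e-03,  3.04720334e-04,
        1.96942366e-03, -2.47931355e-03]), 'tau': array([ 2.84008347e-03, -4.81724918e+01,  2.99245298e+01,  1.27631912e-02,
       -1.50438423e-04,  1.69803712e-06]), 'tcp_pos': array([ 0.24881784, -0.51788076,  0.23051136]), 'orientation': array([-8.04626698e-04,  9.75036380e-01,  2.22043706e-01, -5.21387575e-05]), 'wrist_force': array([-0.53404325,  0.73863668,  0.64964053]), 'ft_torque': array([-0.00203959,  0.04058095,  0.00135976]), 'grip_force': 0.0, 'finger_gap': 0.08547404922045826}
```

View pics/scene0.png

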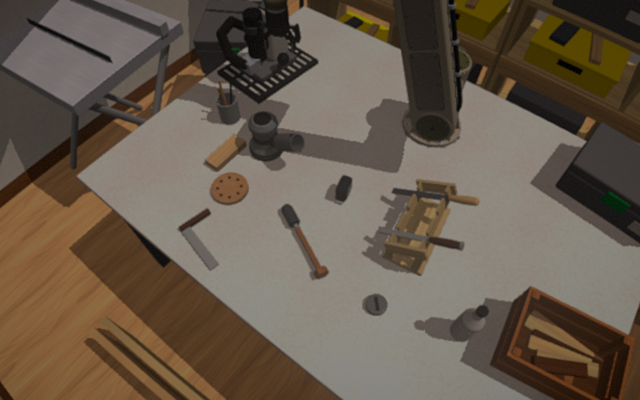

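View pics/top0.png

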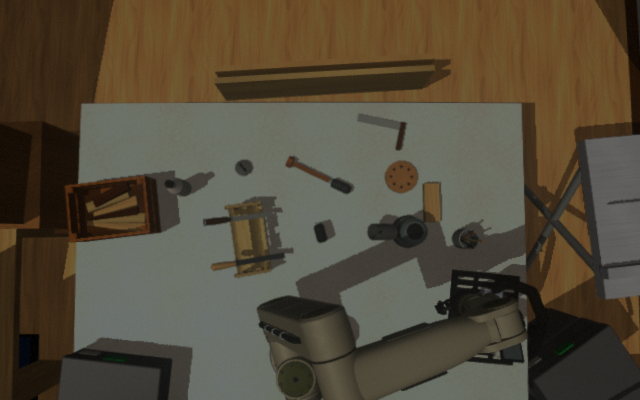

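Scene view: brush from (290,212) bristles to (322,272) butt, sander (265,135) with cup mouth (297,143), rack (425,225). Top view: brush butt (291,161) to bristle tip (350,188), sander (408,231), cup mouth (370,231), rack (250,240), tape measure (321,232).

```bash
python3 - <<'E'
from h import *
import pickle
for n,boxes in {"top":dict(brush=(278,150,358,198),sander=(362,205,432,255),rack=(200,195,290,280),tape=(308,218,334,246),cap=(230,155,256,178)),
  "scene":dict(brush=(275,198,332,282),sander=(240,105,306,163),rack=(370,170,482,276),tape=(330,172,356,204))}.items():
    c=pickle.load(open(n+".pkl","rb")); W=pts(c)
    for k,(a,b,x,y) in boxes.items():
        P=W[b:y,a:x].reshape(-1,3); P=P[~np.isnan(P[:,0])]
        lo=np.median(P[:,2]) if k!="sander" else 0
        Q=P[(P[:,2]>.01)&(P[:,2]<.25)]
        print(n,k,len(Q),"min",Q.min(0).round(3),"max",Q.max(0).round(3),"bench z",np.round(np.median(P[P[:,2]<.01][:,2]),4))
        if k=="brush":
            m=Q[:,:2].mean(0); ax=np.linalg.svd(Q[:,:2]-m)[2][0]; ax*=-np.sign(ax[1]); t=(Q[:,:2]-m)@ax
            pr=(Q[:,:2]-m)@np.array([-ax[1],ax[0]])
            for r in np.linspace(t.min(),t.max(),10):
                s=abs(t-r)<.015
                if s.sum(): print("   t",r.round(3),"lat",pr[s].min().round(3),pr[s].max().round(3),"z",Q[s,2].max().round(3))
            print("  mean",m,"ax",ax,"tip",m+ax*t.max(),"butt",m+ax*t.min())
        if k=="sander":
            # body rings
            for z0,z1 in((.01,.05),(.06,.09),(.09,.11),(.11,.13),(.13,.15),(.15,.18)):
                s=(Q[:,2]>z0)&(Q[:,2]<z1); 
                if s.sum()>3: print("   z",z0,Q[s].min(0).round(3),Q[s].max(0).round(3))
E
```

```text
top brush 499 min [ 0.606 -0.223  0.01 ] max [0.783 0.08  0.047] bench z 0.0005
   t -0.17 lat -0.015 -0.015 z 0.011
   t -0.136 lat -0.119 0.03 z 0.047
   t -0.103 lat -0.124 0.044 z 0.042
   t -0.069 lat -0.101 0.066 z 0.036
   t -0.035 lat -0.044 0.072 z 0.036
   t -0.002 lat -0.065 0.11 z 0.043
   t 0.032 lat -0.064 0.125 z 0.039
   t 0.065 lat -0.023 0.133 z 0.044
   t 0.099 lat -0.025 0.106 z 0.047
   t 0.132 lat -0.02 0.072 z 0.041
  mean [ 0.68095041 -0.08246731] ax [-0.37786075 -0.92586244] tip [ 0.63091925 -0.20505736] butt [0.74511416 0.07475147]
top sander 1476 min [ 0.379 -0.509  0.01 ] max [ 0.568 -0.245  0.166] bench z 0.0008
   z 0.01 [ 0.379 -0.509  0.01 ] [ 0.568 -0.245  0.049]
   z 0.06 [ 0.434 -0.386  0.062] [ 0.494 -0.282  0.089]
   z 0.09 [ 0.438 -0.363  0.091] [ 0.497 -0.254  0.11 ]
   z 0.11 [ 0.421 -0.413  0.11 ] [ 0.518 -0.253  0.13 ]
   z 0.13 [ 0.421 -0.461  0.13 ] [ 0.515 -0.266  0.15 ]
   z 0.15 [ 0.432 -0.45   0.15 ] [ 0.51  -0.271  0.166]
top rack 2902 min [0.283 0.043 0.01 ] max [0.606 0.385 0.189] bench z 0.0007
top tape 219 min [ 0.421 -0.126  0.01 
[... 572 characters left out ...]
 [ 0.68577265 -0.06961516] ax [-0.43271075 -0.90153281] tip [ 0.62706995 -0.19191952] butt [0.74253336 0.04864316]
scene sander 1811 min [ 0.246 -0.567  0.01 ] max [ 0.538 -0.248  0.163] bench z 0.0025
   z 0.01 [ 0.246 -0.567  0.01 ] [ 0.538 -0.344  0.05 ]
   z 0.06 [ 0.435 -0.441  0.06 ] [ 0.511 -0.285  0.09 ]
   z 0.09 [ 0.436 -0.434  0.09 ] [ 0.511 -0.25   0.11 ]
   z 0.11 [ 0.437 -0.438  0.11 ] [ 0.516 -0.248  0.13 ]
   z 0.13 [ 0.42  -0.464  0.13 ] [ 0.517 -0.258  0.15 ]
   z 0.15 [ 0.429 -0.45   0.15 ] [ 0.506 -0.271  0.163]
scene rack 4459 min [0.134 0.054 0.01 ] max [0.58  0.338 0.186] bench z 0.0021
scene tape 342 min [ 0.428 -0.102  0.01 ] max [ 0.505 -0.055  0.073] bench z 0.0015
```

```bash
python3 - <<'E'
from h import *
import pickle
from scipy.optimize import least_squares
try: print("go",grasp_offset)
except Exception as e: print(e)
D={n:pickle.load(open(n+".pkl","rb")) for n in("top","scene")}
e=np.radians(32)
def cup(Q):
    def f(p):
        d=np.array([np.cos(e)*np.cos(p[2]),np.cos(e)*np.sin(p[2]),np.sin(e)])
        r=Q-np.array([p[0],p[1],.085]); a=r@d
        return (np.linalg.norm(r-a[:,None]*d,axis=1)-.030)/.002
    return least_squares(f,[.47,-.336,np.pi/2],loss="soft_l1")
for n,(a,b,x,y) in dict(top=(362,205,432,255),scene=(240,105,306,163)).items():
    Q=pts(D[n])[b:y,a:x].reshape(-1,3); Q=Q[~np.isnan(Q[:,0])]
    s=(Q[:,2]>.07)&(Q[:,2]<.25)&(Q[:,1]>-.335)&(Q[:,1]<-.24)&(abs(Q[:,0]-.47)<.05)
    r=cup(Q[s]); p=r.x; print(n,"cup floor",p[:2].round(4),"yaw",np.degrees(p[2]).round(2),s.sum(),"med",np.median(abs(r.fun))*2)
    d=np.array([np.cos(e)*np.cos(p[2]),np.cos(e)*np.sin(p[2]),np.sin(e)]); t=(Q[s]-[p[0],p[1],.085])@d
    print("   max along",np.percentile(t,[95,99,100]).round(4))
    B=Q[(Q[:,2]>.12)&(Q[:,2]<.2)&(Q[:,1]<-.36)]; print("   body x/y",B.min(0).round(3),B.max(0).round(3))
# rack
for n,(a,b,x,y) in dict(top=(200,195,290,280),scene=(370,170,482,276)).items():
    W=pts(D[n]); img=D[n]["image"]; hsv=cv2.cvtColor(img,cv2.COLOR_RGB2HSV)
    H=hsv[b:y,a:x].reshape(-1,3).astype(int); Q=W[b:y,a:x].reshape(-1,3)
    ok=(~np.isnan(Q[:,0]))&(Q[:,2]>.01)&(Q[:,1]>.08)&(Q[:,1]<.36)&(Q[:,0]>.29)
    ply=ok&(H[:,0]>14)&(H[:,0]<32)&(H[:,1]>70)&(H[:,2]>90)
    P=Q[ply]; print(n,ply.sum(),P.min(0).round(3),P.max(0).round(3))
    for z0,z1 in((.012,.06),(.085,.115),(.12,.155)):
        s=(P[:,2]>z0)&(P[:,2]<z1); R=P[s][:,:2]
        if len(R)>10:
            rr=cv2.minAreaRect((R*1000).astype(np.float32)); print("  ",z0,len(R),"rect",np.round(rr[0]),np.round(rr[1]),round(rr[2],1), "fit",cv2.fitLine(R.astype(np.float32),cv2.DIST_HUBER,0,.001,.001).ravel().round(4))
E
python3 - <<'E'
import cv2
a=cv2.imread("pics/scene0.png")[165:285,360:490]; cv2.imwrite("pics/rack0.png",cv2.resize(a,None,fx=5,fy=5,interpolation=3)[:600])
E
```

```text
go 0.0187
top cup floor [ 0.4678 -0.3478] yaw 90.4 369 med 2.0202915757792996
   max along [0.0945 0.0973 0.1002]
   body x/y [ 0.421 -0.461  0.121] [ 0.518 -0.364  0.163]
scene cup floor [ 0.4641 -0.3463] yaw 88.49 454 med 1.7728465299910698
   max along [0.0966 0.1    0.1013]
   body x/y [ 0.42  -0.464  0.12 ] [ 0.517 -0.363  0.162]
top 681 [0.306 0.107 0.01 ] [0.574 0.303 0.185]
   0.012 452 rect [442. 186.] [229. 111.] 9.2 fit [ 0.9998 -0.0189  0.423   0.2055]
   0.085 38 rect [443. 158.] [257.  63.] 8.8 fit [0.9952 0.098  0.454  0.1367]
   0.12 78 rect [432. 223.] [260.  90.] 12.6 fit [0.9877 0.1565 0.4023 0.2138]
scene 2023 [0.298 0.105 0.01 ] [0.578 0.304 0.182]
   0.012 836 rect [436. 194.] [262. 128.] 8.6 fit [0.9855 0.1699 0.4236 0.2042]
   0.085 404 rect [438. 188.] [263. 132.] 9.1 fit [0.9864 0.1645 0.4416 0.1428]
   0.12 471 rect [433. 224.] [262.  90.] 10.8 fit [0.9906 0.1365 0.44   0.2246]
```

View pics/rack0.png

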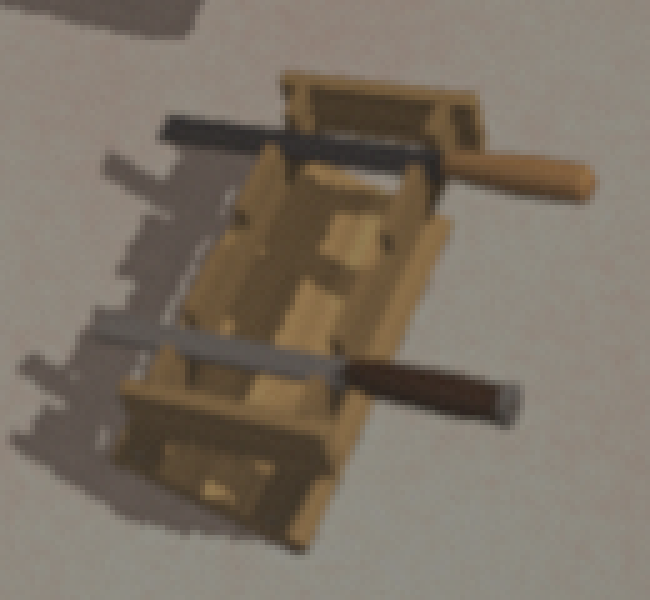

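Rack crop: free middle slot notches at about (240,215) and (388,240) in the crop, tools in the outer slots with handles toward the high rail. Moving above the brush.

>>> step_arm(deltas=[[20,34,25,0,0,2.8,1],[32,34,25,0,0,2.8,1],[32,34,10,0,0,2.8,1],[32,34,0,0,0,2.8,1],[32,34,0,0,0,2.8,1]])

```text
clock: 0.6
tcp_pos: [0.3962, -0.349, 0.2902]
orientation: [0.0, 0.94, 0.34, 0.0]
wrist_force: [0.8, -0.3, -0.0]
finger_gap: 0.0853
grip_force: 0.0
```

>>> step_arm(deltas=[[32,34,0,0,0,2.8,1],[32,34,0,0,0,2.8,1],[32,34,0,0,0,2.8,1],[32,34,0,0,0,2.8,1],[32,34,0,0,0,2.8,1]])

```text
clock: 1.1
tcp_pos: [0.5561, -0.1785, 0.2896]
orientation: [-0.0, 0.892, 0.452, -0.0]
wrist_force: [1.2, -0.7, 0.6]
finger_gap: 0.0855
grip_force: 0.0
```

>>> step_arm(deltas=[[32,34,-20,0,0,2.8,1],[32,34,-20,0,0,2.8,1],[32,34,-20,0,0,2.8,1],[44,32,-20,0,0,2.8,1],[0,0,0,0,0,0,1]])

```text
clock: 1.6
tcp_pos: [0.689, -0.0477, 0.2067]
orientation: [-0.003, 0.842, 0.539, -0.002]
wrist_force: [-0.5, -0.9, -1.1]
finger_gap: 0.0853
grip_force: 0.0
```

```bash
cat >> h.py <<'E'
from scipy.spatial.transform import Rotation as Ro
def R(): 
    q=get_state()["orientation"]; return Ro.from_quat([q[1],q[2],q[3],q[0]]).as_matrix()
E
python3 - <<'E'
from h import *
c=cam("wrist"); cv2.imwrite("pics/w1.png",c["image"][...,::-1])
s=get_state(); print(s["clock"],s["tcp_pos"].round(4),R().round(3),s["joint_pos"].round(2))
W=pts(c); Q=W.reshape(-1,3); Q=Q[~np.isnan(Q[:,0])]
print(np.median(Q[:,2][Q[:,2]<.01]))
ax=np.array([-.4327,-.9015]); n=np.array([-ax[1],ax[0]]); o=np.array([.692,-.057])
Q=Q[(Q[:,2]>.012)&(Q[:,2]<.06)]; t=(Q[:,:2]-o)@ax; l=(Q[:,:2]-o)@n
k=(abs(l)<.04)&(abs(t)<.17); Q,t,l=Q[k],t[k],l[k]; print(k.sum(),t.min(),t.max())
for r in np.arange(-.12,.16,.02):
    m=abs(t-r)<.008
    if m.sum()>5: print(r.round(2),m.sum(),"lat",np.percentile(l[m],[2,98]).round(4),"z",np.percentile(Q[m,2],90).round(4))
E
```

```text
1.65 [ 0.6877 -0.0497  0.2089] [[ 0.422  0.907 -0.006]
 [ 0.907 -0.422  0.001]
 [-0.002 -0.006 -1.   ]] [-0.19  0.56  0.37  1.39 -0.    1.82]
0.00018967360253102639
5348 -0.1169790775403128 0.150054888706544
-0.12 261 lat [-0.0224  0.0194] z 0.0389
-0.1 651 lat [-0.0215  0.019 ] z 0.0388
-0.08 265 lat [-0.0093  0.0065] z 0.0283
-0.06 257 lat [-0.0091  0.0062] z 0.0284
-0.04 240 lat [-0.0088  0.0059] z 0.0283
-0.02 226 lat [-0.0085  0.0063] z 0.0283
0.0 219 lat [-0.0092  0.0058] z 0.0283
0.02 209 lat [-0.0089  0.0064] z 0.0282
0.04 195 lat [-0.0087  0.0058] z 0.0283
0.06 171 lat [-0.0084  0.0061] z 0.028
0.08 578 lat [-0.0185  0.0161] z 0.0378
0.1 401 lat [-0.0194  0.0166] z 0.0384
0.12 388 lat [-0.0192  0.0172] z 0.0384
0.14 257 lat [-0.0179  0.0155] z 0.0383
```

View pics/w1.png

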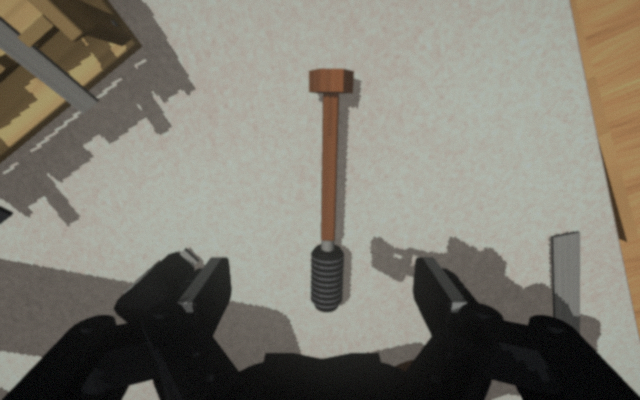

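Wrist view: brush handle down column 330 from butt (330,80) to bristle tip (325,308), all clear around it. Descending for the grasp.

>>> step_arm(deltas=[[10,6.5,-40,0,0,-0.7,1],[0,0,-45,0,0,0,0.5],[0,0,-45,0,0,0,0.3],[0,0,-40,0,0,0,0.3],[0,0,-20,0,0,0,0.3]])

```text
clock: 2.15
tcp_pos: [0.6943, -0.0466, 0.0203]
orientation: [-0.002, 0.848, 0.53, -0.002]
wrist_force: [-0.4, -0.9, 0.2]
finger_gap: 0.0555
grip_force: 0.0
```

>>> step_arm(deltas=[[0,0,0,0,0,0,0.3],[0,0,0,0,0,0,0.3]])

```text
clock: 2.35
tcp_pos: [0.6976, -0.0467, 0.0249]
orientation: [0.0, 0.848, 0.531, 0.0]
wrist_force: [0.1, 1.1, -0.4]
finger_gap: 0.0556
grip_force: 0.0
```

>>> step_arm(deltas=[[0,3,-19.5,0,0,0.3,0.3],[0,0,0,0,0,0,0.3],[0,0,0,0,0,0,-1],[0,0,0,0,0,0,-1],[0,0,0,0,0,0,-1]], newtons=60)

```text
clock: 2.85
tcp_pos: [0.6988, -0.0431, 0.006]
orientation: [0.001, 0.846, 0.533, 0.001]
wrist_force: [0.7, -0.3, 1.0]
finger_gap: 0.0146
grip_force: 59.0
```

>>> step_arm(deltas=[[0,0,0,0,0,0,-1],[0,0,0,0,0,0,-1],[0,0,0,0,0,0,-1]])

```text
clock: 3.15
tcp_pos: [0.6988, -0.0431, 0.006]
orientation: [0.001, 0.846, 0.533, 0.001]
wrist_force: [-2.0, -0.7, 6.5]
finger_gap: 0.0147
grip_force: 59.8
```

>>> step_arm(deltas=[[0,0,40,0,0,0,-1],[0,0,40,0,0,0,-1],[-10,-20,40,0,0,3,-1],[-20,-30,40,0,0,4,-1],[-20,-30,40,0,0,4,-1]])

```text
clock: 3.65
tcp_pos: [0.6499, -0.1187, 0.1999]
orientation: [0.0, 0.79, 0.614, 0.0]
wrist_force: [0.3, -0.0, 0.1]
finger_gap: 0.0147
grip_force: 59.0
```

>>> step_arm(deltas=[[-20,-30,40,0,0,4,-1],[-20,-30,40,0,0,4,-1],[-20,-35,40,0,0,4,-1],[-20,-30,0,0,0,2.5,-1],[0,0,0,0,0,0,-1]])

```text
clock: 4.15
tcp_pos: [0.5742, -0.2388, 0.3099]
orientation: [0.002, 0.709, 0.705, -0.0]
wrist_force: [-0.5, 0.0, -1.2]
finger_gap: 0.0145
grip_force: 59.1
```

```bash
python3 - <<'E'
from h import *
import pickle
c=cam("wrist"); cv2.imwrite("pics/w2.png",c["image"][...,::-1]); pickle.dump(dict(c),open("w2.pkl","wb"))
s=get_state(); print(s["clock"],s["tcp_pos"].round(4),R().round(3),s["joint_pos"].round(2))
print(np.round(c["world_from_camera"],3), c["K"])
E
```

```text
4.2 [ 0.5748 -0.237   0.3087] [[ 0.005  1.     0.001]
 [ 1.    -0.005 -0.001]
 [-0.001  0.001 -1.   ]] [-0.52  0.41  0.37  1.53 -0.    1.06]
[[ 1.    -0.005  0.001  0.574]
 [-0.005 -0.956 -0.292 -0.164]
 [ 0.003  0.292 -0.956  0.453]
 [ 0.     0.     0.     1.   ]] [[312.26591504   0.         321.72478318]
 [  0.         312.26591504 203.03524651]
 [  0.           0.           1.        ]]
```

View pics/w2.png

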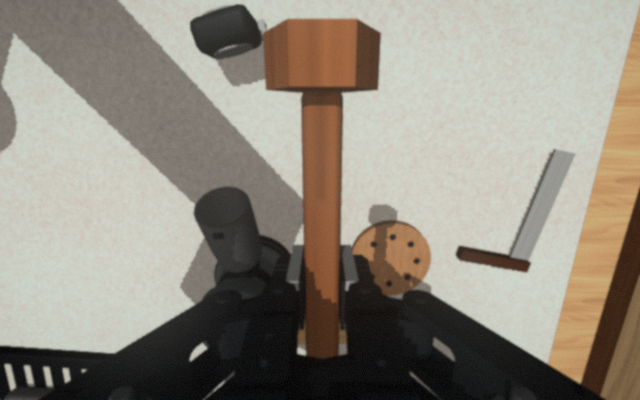

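Wrist view: held brush in column 322; the cup is at left, mouth around (222,203), body (250,270). Fit the cup with this more accurate depth.

```bash
python3 - <<'E'
from h import *
import pickle
from scipy.optimize import least_squares
c=pickle.load(open("w2.pkl","rb")); W=pts(c); Q=W[170:285,180:268].reshape(-1,3); Q=Q[~np.isnan(Q[:,0])]
print("bench",np.median(Q[:,2][abs(Q[:,2])<.01]))
e=np.radians(32)
s=(Q[:,2]>.06)&(Q[:,2]<.2)&(Q[:,1]>-.335)&(Q[:,1]<-.22)&(abs(Q[:,0]-.467)<.045); Q=Q[s]
def dec(p): return np.array([np.cos(e)*np.cos(p[2]),np.cos(e)*np.sin(p[2]),np.sin(e)])
def rt(p):
    d=dec(p); r=Q-np.array([p[0],p[1],.085]); a=r@d; return np.linalg.norm(r-a[:,None]*d,axis=1),a
p=np.array([.467,-.342,np.pi/2])
for it in range(4):
    rho,a=rt(p); up=rho>.0285-.001*0 if it else rho>.026
    def f(q):
        rho,a=rt(q); return (rho[up]-.03)/.001
    r=least_squares(f,p,loss="soft_l1"); p=r.x
    print(p[:2].round(4),np.degrees(p[2]).round(2),up.sum(),np.median(abs(r.fun)))
rho,a=rt(p); print("along max",np.percentile(a,[98,99.5,100]).round(4),"outer",np.percentile(a[rho>.029],[98,100]).round(4))
rim=Q[a>np.percentile(a,99)-.003]; print("rim",rim.min(0).round(4),rim.max(0).round(4))
E
```

```text
bench 0.0003264704009023345
[ 0.4668 -0.3419] 89.67 2809 0.618152718496811
[ 0.467  -0.3414] 90.16 2026 0.2969433475942893
[ 0.4671 -0.3414] 90.3 2045 0.29504241123945796
[ 0.4671 -0.3414] 90.33 2049 0.29522218132615324
along max [0.0906 0.091  0.0918] outer [0.09   0.0912]
rim [ 0.4372 -0.2826  0.107 ] [ 0.4964 -0.2498  0.159 ]
```

>>> step_arm(deltas=[[-20,45,0,0,0,0,-1],[-25,45,0,0,0,0.3,-1],[-25,40,0,5,0,0,-1],[-25,23,-10,6,0,0,-1],[-14,0,-15,6,0,0,-1]])

```text
clock: 4.7
tcp_pos: [0.4663, -0.0788, 0.2844]
orientation: [-0.105, 0.696, 0.703, 0.107]
wrist_force: [0.4, -1.3, -1.3]
finger_gap: 0.015
grip_force: 59.1
```

>>> step_arm(deltas=[[0,0,-20,5,0,0,-1],[0,0,-20,5,0,0,-1],[0,0,-13,5,0,0,-1],[0,0,0,0,0,0,-1],[0,0,0,0,0,0,-1]])

```text
clock: 5.2
tcp_pos: [0.4674, -0.0829, 0.2294]
orientation: [-0.195, 0.678, 0.681, 0.195]
wrist_force: [0.4, 0.3, -0.2]
finger_gap: 0.0148
grip_force: 59.1
```

```bash
cat >> h.py <<'E'
F=np.array([.467,-.3412,.085]); e=np.radians(32); ps=np.radians(90.3)
d=np.array([np.cos(e)*np.cos(ps),np.cos(e)*np.sin(ps),np.sin(e)])
def rep(z):
    s=get_state(); M=R(); tip=s["tcp_pos"]-.1655*M[:,0]-.013*M[:,2]
    a=(tip-F)@d; lat=tip-F-a*d
    print(s["clock"],s["tcp_pos"].round(4),"tip z",a.round(4),"lat",lat.round(4),"wf",s["wrist_force"].round(1),"rotvec deg err",Ro.from_matrix(np.column_stack([d,[np.sin(ps),-np.cos(ps),0],np.cross(d,[np.sin(ps),-np.cos(ps),0])])@M.T).as_rotvec(degrees=True).round(2),s["joint_pos"].round(2))
    print("shift mm",((F+z*d-tip)*1000).round(1))
E
python3 - <<'E'
from h import *
rep(.10)
c=cam("scene"); cv2.imwrite("pics/s1.png",cv2.resize(c["image"][80:200,200:360,::-1],None,fx=5,fy=5)); 
W=pts(c)
m=cv2.cvtColor(c["image"],cv2.COLOR_RGB2HSV)
s=get_state();M=R();t=s["tcp_pos"]-.013*M[:,2]
Q=W[60:220,200:400].reshape(-1,3);Q=Q[~np.isnan(Q[:,0])]
r=Q-t; a=-(r@M[:,0]); L=r-(r@M[:,0])[:,None]*M[:,0]; k=(np.linalg.norm(L,axis=1)<.03)&(a>.09)&(a<.2)
print(k.sum(),a[k].max(),"lat y tool",np.percentile(r[k]@M[:,1],[2,98]),"rad",np.percentile(np.linalg.norm(L[k],axis=1),[50,90]))
E
```

```text
5.2 [ 0.4674 -0.0829  0.2294] tip z 0.1301 lat [ 0.0015  0.0007 -0.0012] wf [ 0.4  0.3 -0.2] rotvec deg err [0.01 0.02 0.09] [-0.63  0.33 -0.06  1.53  0.44  0.86]
shift mm [ -1.4 -26.2 -14.8]
199 0.199662356856432 lat y tool [-0.01188997  0.01729432] rad [0.01676705 0.02050055]
```

View pics/s1.png

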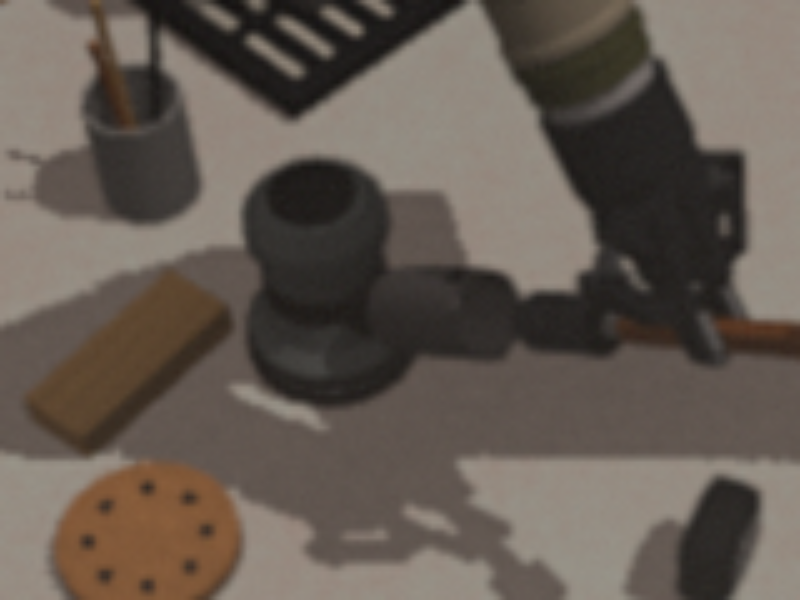

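Scene crop: bristles (570,322) sit in line with the cup mouth (490,310). Inserting.

>>> step_arm(deltas=[[-1.4,-13,-7,0,0,0,-1],[0,-12.5,-7.8,0,0,0,-1],[0,-12.5,-7.8,0,0,0,-1],[0,-12.5,-7.8,0,0,0,-1],[0,0,0,0,0,0,-1]])

```text
clock: 5.75
tcp_pos: [0.4659, -0.1355, 0.198]
orientation: [-0.195, 0.679, 0.68, 0.195]
wrist_force: [0.7, 1.0, -0.7]
finger_gap: 0.015
grip_force: 59.1
```

```bash
python3 -c "from h import *; rep(.012)"
```

```text
5.75 [ 0.4659 -0.1355  0.198 ] tip z 0.0688 lat [-0.0005  0.0001 -0.0002] wf [ 0.7  1.  -0.7] rotvec deg err [-0.03  0.06  0.2 ] [-0.71  0.41 -0.04  1.51  0.41  0.78]
shift mm [  0.7 -48.3 -29.9]
```

>>> step_arm(deltas=[[0.5,-12,-7.5,0,0,0,-1],[0,-12,-7.5,0,0,0,-1],[0,-12,-7.5,0,0,0,-1],[0,-12.5,-7.5,0,0,0,-1],[0,0,0,0,0,0,-1]])

```text
clock: 6.25
tcp_pos: [0.4664, -0.1839, 0.1679]
orientation: [-0.195, 0.679, 0.68, 0.195]
wrist_force: [0.3, 0.2, -1.3]
finger_gap: 0.0152
grip_force: 59.1
```

```bash
python3 -c "from h import *; rep(.010)"
```

```text
6.25 [ 0.4664 -0.1839  0.1679] tip z 0.0119 lat [-0.0002  0.0001 -0.0002] wf [ 0.3  0.2 -1.3] rotvec deg err [-0.04  0.07  0.18] [-0.77  0.48  0.    1.5   0.39  0.71]
shift mm [ 0.2 -1.7 -0.8]
```

>>> step_arm(deltas=[[0,-5,-3,0,0,0,-1],[0,0,0,0,0,0,-1],[0,0,0,0,0,0,-1],[0,12,7.5,0,0,0,-1],[0,12,7.5,0,0,0,-1]])

```text
clock: 6.75
tcp_pos: [0.4665, -0.1621, 0.1823]
orientation: [-0.195, 0.678, 0.681, 0.196]
wrist_force: [0.9, 0.5, -1.5]
finger_gap: 0.0149
grip_force: 59.1
```

>>> step_arm(deltas=[[0,12,7.5,0,0,0,-1],[0,12,7.5,0,0,0,-1],[0,10,6,0,0,0,-1],[0,0,0,0,0,0,-1],[0,0,0,0,0,0,-1]])

```text
clock: 7.25
tcp_pos: [0.4666, -0.1291, 0.2027]
orientation: [-0.194, 0.678, 0.682, 0.195]
wrist_force: [-0.8, 0.9, -1.1]
finger_gap: 0.0146
grip_force: 59.1
```

```bash
python3 -c "from h import *; rep(.006)"
```

```text
7.25 [ 0.4666 -0.1291  0.2027] tip z 0.0768 lat [ 0.0009 -0.0003  0.0005] wf [-0.8  0.9 -1.1] rotvec deg err [0.05 0.17 0.04] [-0.7   0.4  -0.04  1.51  0.42  0.78]
shift mm [ -0.6 -59.8 -38. ]
```

>>> step_arm(deltas=[[-0.6,-12,-7.6,0,0,0,-1],[0,-12,-7.6,0,0,0,-1],[0,-12,-7.6,0,0,0,-1],[0,-12,-7.6,0,0,0,-1],[0,-12,-7.6,0,0,0,-1]])

```text
clock: 7.75
tcp_pos: [0.4657, -0.1899, 0.1636]
orientation: [-0.196, 0.679, 0.68, 0.196]
wrist_force: [0.8, 38.0, 27.9]
finger_gap: 0.0146
grip_force: 59.2
```

>>> step_arm(deltas=[[0,0,0,0,0,0,-1],[0,0,0,0,0,0,-1],[0,0,0,0,0,0,-1]])

```text
clock: 8.05
tcp_pos: [0.4656, -0.1893, 0.164]
orientation: [-0.195, 0.678, 0.681, 0.195]
wrist_force: [-0.7, 1.5, -1.0]
finger_gap: 0.0147
grip_force: 58.9
```

```bash
python3 -c "from h import *; rep(.076)"
```

```text
8.05 [ 0.4656 -0.1893  0.164 ] tip z 0.0051 lat [-0.0008  0.0004 -0.0006] wf [-0.7  1.5 -1. ] rotvec deg err [-0.07  0.07  0.11] [-0.78  0.49  0.    1.5   0.39  0.7 ]
shift mm [ 0.4 59.7 38.2]
```

Floor touched lightly. Drawing up, then out.

>>> step_arm(deltas=[[0,12,7.6,0,0,0,-1],[0,12,7.6,0,0,0,-1],[0,12,7.6,0,0,0,-1],[0,12,7.6,0,0,0,-1],[0,12,7.6,0,0,0,-1]])

```text
clock: 8.55
tcp_pos: [0.4661, -0.128, 0.2037]
orientation: [-0.194, 0.678, 0.682, 0.195]
wrist_force: [0.2, 0.2, -0.8]
finger_gap: 0.0147
grip_force: 59.1
```

>>> step_arm(deltas=[[0,0,0,0,0,0,-1],[0,0,0,0,0,0,-1],[0,18,11,0,0,0,-1],[0,25,16,0,0,0,-1],[0,25,16,0,0,0,-1]])

```text
clock: 9.05
tcp_pos: [0.4658, -0.0604, 0.2458]
orientation: [-0.195, 0.679, 0.681, 0.195]
wrist_force: [0.6, -0.3, -0.9]
finger_gap: 0.015
grip_force: 59.1
```

```bash
python3 -c "from h import *; rep(.076)"
```

```text
9.05 [ 0.4658 -0.0604  0.2458] tip z 0.1578 lat [-0.0001 -0.0002  0.0003] wf [ 0.6 -0.3 -0.9] rotvec deg err [-0.06  0.07  0.17] [-0.6   0.3  -0.07  1.54  0.45  0.89]
shift mm [  0.5 -69.2 -43.7]
```

>>> step_arm(deltas=[[10,30,20,-3.5,0,0,-1],[14,40,20,-3.5,0,0,-1],[10,40,14,0,0,3,-1],[10,40,0,0,0,3,-1],[10,40,0,0,0,2.6,-1]])

```text
clock: 9.55
tcp_pos: [0.52, 0.1308, 0.3006]
orientation: [-0.163, 0.634, 0.742, 0.142]
wrist_force: [0.5, -0.2, -1.6]
finger_gap: 0.0148
grip_force: 59.0
```

>>> step_arm(deltas=[[10,40,0,0,0,0,-1],[10,0,0,0,0,0,-1],[0,0,0,0,0,0,-1],[0,0,0,0,0,0,-1]])

```text
clock: 9.95
tcp_pos: [0.5396, 0.1682, 0.2992]
orientation: [-0.164, 0.635, 0.741, 0.141]
wrist_force: [0.5, -0.7, -0.8]
finger_gap: 0.0147
grip_force: 59.0
```

```bash
python3 - <<'E'
from h import *
import pickle
c=cam("wrist"); cv2.imwrite("pics/w3.png",c["image"][...,::-1]); pickle.dump(dict(c),open("w3.pkl","wb"))
s=get_state(); print(s["clock"],s["tcp_pos"].round(4),R().round(3),s["joint_pos"].round(2))
E
```

```text
10.0 [0.5396 0.1678 0.2993] [[-0.138  0.988 -0.064]
 [ 0.896  0.152  0.418]
 [ 0.423  0.001 -0.906]] [-0.07  0.31  0.13  1.5   0.43  1.33]
```

View pics/w3.png

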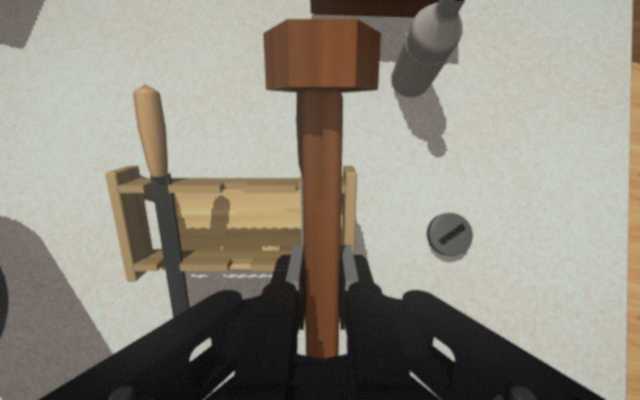

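Wrist view: rack rails at rows ~185 (high) and ~265 (low), columns 110–355, free notches near (222,187) and (238,265); file in the left slot, brush covers the chisel.

```bash
python3 - <<'E'
from h import *
import pickle
c=pickle.load(open("w3.pkl","rb")); W=pts(c)
hs=cv2.cvtColor(c["image"],cv2.COLOR_RGB2HSV)
Q=W[155:290,95:365].reshape(-1,3); H=hs[155:290,95:365].reshape(-1,3).astype(int)
k=(~np.isnan(Q[:,0]))&(Q[:,2]>.01)&(Q[:,2]<.2); Q,H=Q[k],H[k]
a=np.radians(8.9); ex=np.array([-np.sin(a),np.cos(a)]); ey=np.array([-np.cos(a),-np.sin(a)])  # x level to high rail, y = z cross x
o=np.array([.437,.19])
x=(Q[:,:2]-o)@ex; y=(Q[:,:2]-o)@ey; z=Q[:,2]
print("y range rack",np.percentile(y[z>.02],[.5,99.5]).round(4))
for n,z0,z1,x0,x1 in(("high",.124,.150,.02,.07),("low",.085,.108,-.07,-.02)):
    m=(z>z0)&(z<z1)&(x>x0)&(x<x1)&(H[:,0]<30)&(H[:,1]>60)
    print(n,m.sum())
    for yy in np.arange(-.13,.135,.01):
        s=m&(abs(y-yy)<.005)
        if s.sum()>4: print("  y %.2f n %d x %s z %s"%(yy,s.sum(),np.percentile(x[s],[3,50,97]).round(4),np.percentile(z[s],[5,95]).round(4)))
E
```

```text
y range rack [-0.1333  0.1259]
high 2870
  y -0.13 n 249 x [0.0209 0.0355 0.053 ] z [0.1313 0.1441]
  y -0.12 n 150 x [0.021  0.0337 0.0525] z [0.1264 0.1425]
  y -0.08 n 26 x [0.0508 0.0575 0.0631] z [0.1426 0.1494]
  y -0.07 n 74 x [0.0269 0.0329 0.0399] z [0.1247 0.139 ]
  y -0.06 n 108 x [0.0268 0.0319 0.0394] z [0.1276 0.1384]
  y -0.05 n 102 x [0.0269 0.0319 0.0395] z [0.1276 0.1386]
  y -0.04 n 108 x [0.0269 0.0318 0.0394] z [0.1277 0.1389]
  y -0.03 n 101 x [0.0269 0.0319 0.0394] z [0.1275 0.1385]
  y -0.02 n 90 x [0.027  0.032  0.0395] z [0.1274 0.1389]
  y -0.01 n 7 x [0.0379 0.0389 0.041 ] z [0.1241 0.1246]
  y -0.00 n 6 x [0.0397 0.0407 0.0413] z [0.124  0.1261]
  y 0.01 n 92 x [0.0272 0.033  0.0401] z [0.1246 0.1386]
  y 0.02 n 109 x [0.027  0.0321 0.0395] z [0.1273 0.1383]
  y 0.03 n 103 x [0.0271 0.0321 0.0395] z [0.1278 0.139 ]
  y 0.04 n 107 x [0.027  0.032  0.0395] z [0.1275 0.1389]
  y 0.05 n 102 x [0.0271 0.032  0.0396] z [0.1273 0.1385]
  y 0.06 n 90 x [0.027  0.0321 0.0396] z [0.1275 0.1387]
  y 0.07 n 264 x [0.0438 0.0552 0.0646] z [0.1341 0.1488]
  y 0.08 n 13
[... 795 characters left out ...]
.0494 -0.0432] z [0.0857 0.0996]
  y 0.02 n 118 x [-0.0563 -0.0494 -0.0431] z [0.0872 0.0995]
  y 0.03 n 117 x [-0.0562 -0.0493 -0.0425] z [0.0865 0.0999]
  y 0.04 n 116 x [-0.0562 -0.0493 -0.0425] z [0.0872 0.0997]
  y 0.05 n 117 x [-0.0562 -0.0493 -0.043 ] z [0.0872 0.099 ]
  y 0.06 n 99 x [-0.0562 -0.0493 -0.0429] z [0.0863 0.0996]
  y 0.07 n 19 x [-0.0516 -0.036  -0.0217] z [0.0856 0.0971]
  y 0.09 n 102 x [-0.0548 -0.0485 -0.0394] z [0.0861 0.0995]
  y 0.10 n 113 x [-0.055  -0.0491 -0.0429] z [0.0869 0.0998]
  y 0.11 n 147 x [-0.0561 -0.0471 -0.0236] z [0.0871 0.1006]
  y 0.12 n 500 x [-0.0653 -0.0413 -0.0221] z [0.0878 0.1069]
  y 0.13 n 31 x [-0.0643 -0.048  -0.0322] z [0.0918 0.1069]
```

```bash
python3 - <<'E'
from h import *
import pickle
c=pickle.load(open("w3.pkl","rb")); W=pts(c); Q=W[155:290,95:300].reshape(-1,3); Q=Q[~np.isnan(Q[:,0])]
a=np.radians(8.9); ex=np.array([-np.sin(a),np.cos(a)]); ey=np.array([-np.cos(a),-np.sin(a)]); o=np.array([.437,.19])
x=(Q[:,:2]-o)@ex; y=(Q[:,:2]-o)@ey; z=Q[:,2]
for z0,z1,x0,x1 in((.132,.142,.025,.045),(.093,.102,-.058,-.04)):
    m=(z>z0)&(z<z1)&(x>x0)&(x<x1)&(abs(y)<.05); v=np.sort(y[m]); i=np.argmax(np.diff(v)); print(v[i],v[i+1],(v[i]+v[i+1])/2)
    print(np.percentile(x[m],[2,98]), np.percentile(z[m],[2,98]))
# slot target
O=np.array([*(o-.002*ex-.0037*ey),.110]); print("O",O)
E
```

```text
-0.016181332831657173 0.009064587954423364 -0.0035583724386169047
[0.02692139 0.03723562] [0.13266439 0.13920295]
-0.016087197186522365 0.009411026101485764 -0.0033380855425183004
[-0.0563796  -0.04623755] [0.09346331 0.10045918]
O [0.44096487 0.18859651 0.11      ]
```

>>> step_arm(deltas=[[-30,-8,0,0,0,0,-1],[-30,-8,0,0,0,0,-1],[-32,-7,-20,0,0,0,-1],[0,0,-36,0,0,0,-1],[0,0,-36,0,0,0,-1]])

```text
clock: 10.5
tcp_pos: [0.4476, 0.1442, 0.2076]
orientation: [-0.162, 0.636, 0.741, 0.143]
wrist_force: [1.3, -0.7, -1.2]
finger_gap: 0.015
grip_force: 59.2
```

>>> step_arm(deltas=[[-2,12,-26,0,0,0,-1],[-2,13,-28,0,0,0,-1],[0,0,0,0,0,0,-1],[0,0,0,0,0,0,-1]])

```text
clock: 10.9
tcp_pos: [0.4435, 0.1699, 0.1538]
orientation: [-0.164, 0.636, 0.741, 0.141]
wrist_force: [1.0, 0.2, -0.9]
finger_gap: 0.015
grip_force: 59.1
```

```bash
cat >> h.py <<'E'
O=np.array([.4408,.1885,.110]); th=np.radians(25); a8=np.radians(8.9)
X=np.array([-np.cos(th)*np.sin(a8),np.cos(th)*np.cos(a8),np.sin(th)]); Y=np.array([np.cos(a8),np.sin(a8),0]); Z=np.cross(X,Y)
def rack(h,g=.0015):
    s=get_state(); M=R(); tgt=O+g*X+(.013-h)*Z
    print(s["clock"],s["tcp_pos"].round(4),"shift mm",((tgt-s["tcp_pos"])*1000).round(1),"rot",Ro.from_matrix(np.column_stack([X,Y,Z])@M.T).as_rotvec(degrees=True).round(2),s["wrist_force"].round(1))
E
python3 - <<'E'
from h import *
rack(.03)
c=cam("wrist"); cv2.imwrite("pics/w4.png",c["image"][...,::-1])
E
```

```text
10.9 [0.4435 0.1699 0.1538] shift mm [ -1.8  12.8 -27.8] rot [-0.02  0.05  0.14] [ 1.   0.2 -0.9]
```

View pics/w4.png

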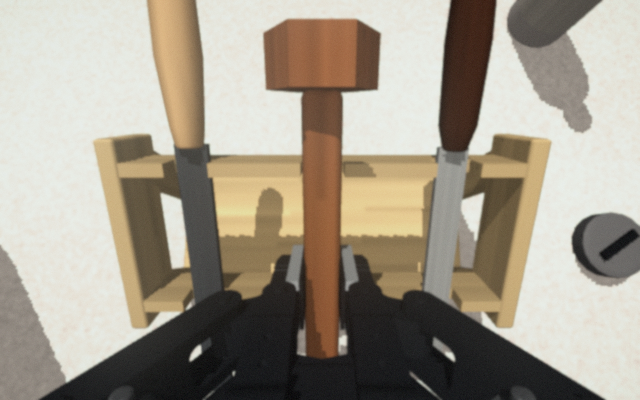

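Wrist view: brush (column 322) centred between the file (195) and chisel (450), butt well outside the high rail (row 165). Lowering into the notches.

>>> step_arm(deltas=[[-1,6.5,-14,0,0,0,-1],[-1,6.5,-14,0,0,0,-1],[-0.6,4.2,-9,0,0,0,-1],[-0.6,4.2,-9,0,0,0,-1],[0,0,0,0,0,0,-1]])

```text
clock: 11.45
tcp_pos: [0.4405, 0.1922, 0.1071]
orientation: [-0.164, 0.635, 0.742, 0.141]
wrist_force: [-0.5, 1.0, 0.3]
finger_gap: 0.0146
grip_force: 59.1
```

```bash
python3 -c "from h import *; rack(.001)"
```

```text
11.45 [0.4405 0.1922 0.1071] shift mm [-0.7  2.6 -7.4] rot [-0.02  0.07  0.06] [-0.5  1.   0.3]
```

>>> step_arm(deltas=[[-0.4,1.5,-3.5,0,0,0,-1],[-0.3,1,-2.5,0,0,0,-1],[0,0.2,-1.4,0,0,0,-1],[0,0,0,0,0,0,-1],[0,0,0,0,0,0,-1]])

```text
clock: 11.95
tcp_pos: [0.4404, 0.1948, 0.101]
orientation: [-0.164, 0.635, 0.742, 0.142]
wrist_force: [-2.2, -2.5, 5.9]
finger_gap: 0.0147
grip_force: 60.1
```

```bash
python3 -c "from h import *; rack(0)"
```

```text
11.95 [0.4404 0.1948 0.101 ] shift mm [-0.6  0.5 -2.2] rot [-0.04  0.16  0.09] [-2.2 -2.5  5.9]
```

>>> step_arm(deltas=[[0,0,0,0,0,0,-1],[0,0,0,0,0,0,-1],[0,0,0,0,0,0,-0.55],[0,0,0,0,0,0,-0.4],[0,0,0,0,0,0,-0.2]], newtons=20)

```text
clock: 12.45
tcp_pos: [0.4401, 0.1948, 0.1001]
orientation: [-0.164, 0.635, 0.742, 0.142]
wrist_force: [-0.1, 0.1, -0.7]
finger_gap: 0.034
grip_force: 0.0
```

>>> step_arm(deltas=[[0,0,0,0,0,0,0],[0,0,0,0,0,0,0],[0,0,0,0,0,0,0]])

```text
clock: 12.75
tcp_pos: [0.44, 0.1948, 0.1]
orientation: [-0.164, 0.635, 0.742, 0.141]
wrist_force: [-0.1, 0.5, -0.3]
finger_gap: 0.0425
grip_force: 0.0
```

```bash
python3 - <<'E'
from h import *
rack(.1)
c=cam("wrist"); cv2.imwrite("pics/w5.png",c["image"][...,::-1])
W=pts(c).reshape(-1,3); W=W[~np.isnan(W[:,0])]; r=W-O; x,y,z=r@X,r@Y,-(r@Z)
for x0 in(.0,.02,.035,.06,.07):
    m=(abs(x-x0)<.006)&(abs(y)<.0125)&(z>0)&(z<.015); print(x0,m.sum(),np.percentile(y[m],[2,98]).round(4) if m.any() else "",np.percentile(z[m],[50,95]).round(4) if m.any() else "")
m=(abs(y)<.03)&(z>.013)&(z<.03)&(x>.04)&(x<.2); print("butt x",np.percentile(x[m],[1,99]).round(4))
E
```

```text
12.75 [0.44   0.1948 0.1   ] shift mm [  6.2 -41.3  89.5] rot [-0.02  0.1   0.07] [-0.1  0.5 -0.3]
0.0 847 [-0.0075  0.0077] [0.0103 0.0113]
0.02 955 [-0.0076  0.0077] [0.0104 0.0114]
0.035 1068 [-0.0075  0.0078] [0.0104 0.0115]
0.06 1282 [-0.0075  0.0077] [0.0104 0.0115]
0.07 1343 [-0.0076  0.0076] [0.0105 0.0115]
butt x [0.0832 0.1029]
```

View pics/w5.png

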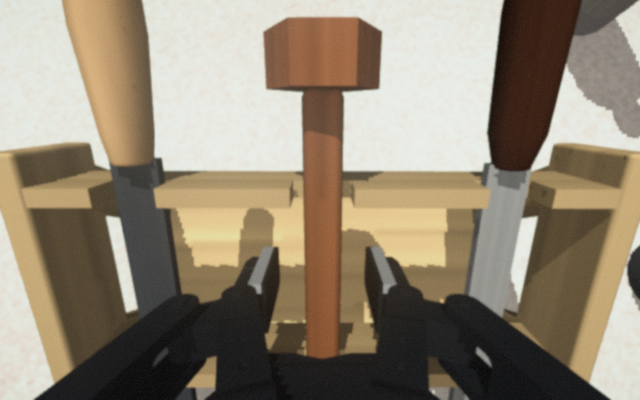

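Wrist view: handle lies in the notch centred at (322,190), fingers clear of it on both sides, butt outside the rail. Withdrawing square to the slope.

>>> step_arm(deltas=[[1.2,-8.4,18,0,0,0,0],[1.9,-12.5,27,0,0,0,0],[2,-16,34,0,0,0,0],[2,-16,34,0,0,0,0],[0,0,30,0,0,0,0]])

```text
clock: 13.3
tcp_pos: [0.4477, 0.1406, 0.2446]
orientation: [-0.163, 0.636, 0.741, 0.142]
wrist_force: [-0.2, 0.7, -0.0]
finger_gap: 0.0428
grip_force: 0.0
```

>>> step_arm(deltas=[[0,0,0,0,0,0,0],[0,0,0,0,0,0,0],[0,0,0,0,0,0,0]])

```text
clock: 13.6
tcp_pos: [0.4465, 0.1421, 0.242]
orientation: [-0.164, 0.635, 0.742, 0.141]
wrist_force: [-0.1, 0.7, -0.9]
finger_gap: 0.0427
grip_force: 0.0
```

```bash
python3 - <<'E'
from h import *
s=get_state(); print(s["clock"],s["tcp_pos"],s["wrist_force"].round(1))
c=cam("wrist")
W=pts(c).reshape(-1,3); W=W[~np.isnan(W[:,0])]; r=W-O; x,y,z=r@X,r@Y,-(r@Z)
for x0 in(-.03,.0,.03,.06):
    m=(abs(x-x0)<.006)&(abs(y)<.0125)&(z>0)&(z<.015); print(x0,m.sum(),np.percentile(y[m],[2,98]).round(4) if m.any() else "",np.percentile(z[m],[50,95]).round(4) if m.any() else "")
m=(abs(y)<.03)&(z>.013)&(z<.03)&(x>.04)&(x<.2); print("butt x",np.percentile(x[m],[1,99]).round(4))
E
```

```text
13.6 [0.44649746 0.14210592 0.24203668] [-0.1  0.7 -0.9]
-0.03 193 [-0.0071  0.0081] [0.0105 0.0117]
0.0 227 [-0.0079  0.0078] [0.0104 0.0116]
0.03 242 [-0.0077  0.0075] [0.0105 0.0117]
0.06 249 [-0.0074  0.0072] [0.0104 0.0116]
butt x [0.0828 0.1032]
```

```bash
python3 -c "
from workcell import *
print(hand_in())"
```

```text
the job is handed in; nothing more can be done
None
```

The bristles went to the bottom of the cup and back up to the mouth twice. The brush now lies let go in the middle slot, centred, with its origin about 17 mm down the slope by wrist-camera depth. I handed the job in at about 14 s on the robot clock; no verdict was returned.

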